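# Crib the sample slats to dry

## Robot

A 6-joint arm with a two-finger parallel gripper is mounted at the origin on the work surface. World frame = base frame: x ahead of the robot, y to its left, z up, the work surface at z = 0. Lengths are in mm, angles in rad, forces in N, time in s.
With the tool pointing down it reaches from about 375 to 900 mm from the base axis. Payload 3.1 kg.
Tool frame: the origin (TCP) lies midway between the tips of the shut fingers; the grasp point (between the pads) lies 19 mm behind it; z points along the fingers, y is the direction in which the jaws open and shut (so a half turn about z gives the same grasp; the last joint's range is limited). The gripper opens to 87 mm and grips with 3 to 60 N. Pads are 19 mm wide; open, the fingers measure 117 mm over their backs; the gripper's body (75 mm by 190 mm) begins 51 mm behind the grasp point.
Start: joints at [1.157, 0.527, 1.433, -0, 1.181, -0.178], TCP at [145.365, 607.837, 222.548] pointing down, gripper open.
Joint ranges: [-3.08, 3.08], [-0.75, 2.2], [0.22, 2.44], [-1.43, 4.57], [0, 2.65], [-2.85, 2.85]. Speed limits (rad/s): [2.79, 2.79, 3.14, 3.14, 3.14, 3.14].

## Interface

Orientations are given as a 3x3 rotation matrix whose columns are the frame's x, y, z axes.
In Python, from workcell import manip gives the robot as it stands.
- The arm moves only by the tool step_arm, never from a script. Its arguments are lists of equal length, an entry for each row: "slide": the shift along the tool's x, y, z scaled (see below), a list of three; "rotation": the turn, a rotation vector about the tool's x, y, z scaled (see below), a list of three; "jaw": the finger opening in mm, from 0 to 87. In form: {"slide": [[dx, dy, dz], ...], "rotation": [[wx, wy, wz], ...], "jaw": [jaw, ...]}. A call has 1 to 5 rows; each row is the pose to reach, as a shift and turn from the pose commanded when the call began, along the tool's axes at that moment, turning the shorter way round; what a row does not reach only later rows make up. The controller multiplies each number of a shift by 0.6 m and each number of a turn by 2 pi rad. A row lasts 1/10 s, in which the tool goes at most 50 mm and 8.59 degrees, less where a joint would pass 70% of its speed; a pose out of reach is approached as far as the arm can. A call with a number of a shift or a turn outside -1 to 1 is refused whole. A call with a gripper value outside its range is refused whole. The fingers move at their own pace and stop on an object; "force" is the grip in N (left out, the last holds). Time passes only in rows, so rows that repeat a pose let the fingers close. It gives the time, the measured TCP pose, the force and the opening at its end, in the units of the state.
- manip.get_state(): the state, without advancing time (a new reading comes with each control period).
- manip.grab_frame(name): name is "side" or "top"; returns a dict with "pixels" (420x560x3 uint8, red, green, blue), "vertical_fov" (degrees; the focal length in pixels is half the picture's height over the tangent of half this angle, whatever the lens; pixels are square), "cx", "cy" (the principal point, pixels), "extrinsics" (4x4, takes a point from camera to world coordinates). Camera axes: x right, y down, z forward; pixel columns grow to the right and rows downward; lengths in mm; the calibration is good to about 2 mm. A picture is of the moment at which its call begins. There is no depth.
- manip.hand_in(): hands the job in, once; it reports no verdict.
The state is a dict: "time_s": time; "joints": joint angles; "joint_vel": joint speeds; "joint_efforts": joint torques, N m; "position": TCP position; "eef_rot": TCP orientation; "ft_force": force on the tool from outside, world axes, zero at the start; "torque": the same for the moment, N m; "grip_width": finger opening in mm.
Only numpy, scipy, OpenCV 4.12 (cv2) and the standard library are available. Lean on these libraries where they do the work, as an engineer would, in place of code of your own. Each camera call takes 0.05 s, during which the arm holds its last target.

## Task

A drying crib has been begun on the drying board: one wood sample slat already lies across the two fixed bearers. Finish it with the three loose slats so that air gets round them all: lay the second slat of that layer across the other end of the bearers, then the last two across this pair, the slats of each layer parallel, spaced as wide as the bearers and overhanging evenly at both ends. Then lay the steel bar flat across the middle of the top two as a weight, square to them; set the pieces down rather than dropping them, and leave the tin, the tape roll and the brush where they are.

Things in the scene. Friction and masses are not known exactly. Their poses are not given: they have to be found in the camera images.
- bearers_top (a point): fixed plywood drying board, 200 x 200 x 12 mm, with two fixed wooden bearers on it, each 160 x 30 x 15 mm like the slats. This point: centre of the board, midway between the bearers, at the height of their tops (27 mm above the counter). x runs along the bearers (ends at x = -80 and +80 mm), whose centre lines lie at y = -40 and +40 mm; z up. It may be left or right of the robot
- slat_a_mid (a point): middle (half-way up) of one of three loose planed-wood slats, 160 x 30 x 15 mm (own x along its length, y across its width, z through its thickness), with a small dark hanging hole near one end; about 50 g; starts flat on the paper sheet, in a row with the other two and the bar, roughly side by side, about 95 mm apart
- slat_b_mid (a point): middle (half-way up) of one of three loose planed-wood slats, 160 x 30 x 15 mm (own x along its length, y across its width, z through its thickness), with a small dark hanging hole near one end; about 50 g; starts flat on the paper sheet, in a row with the other two and the bar, roughly side by side, about 95 mm apart
- slat_c_mid (a point): middle (half-way up) of one of three loose planed-wood slats, 160 x 30 x 15 mm (own x along its length, y across its width, z through its thickness), with a small dark hanging hole near one end; about 50 g; starts flat on the paper sheet, in a row with the other two and the bar, roughly side by side, about 95 mm apart
- slat_d_mid (a point): middle (half-way up) of the fourth slat, the same as the loose ones (160 x 30 x 15 mm, own x along its length, about 50 g); it already lies flat across the bearers, unfastened, about 40 mm to the +x side of the board's centre, and can stay there
- bar_mid (a point): middle (half-way up) of the loose steel flat bar, 120 x 40 x 20 mm (own x along its length, y across its width, z up), 0.75 kg give or take a tenth; at the start it lies flat on the paper sheet somewhere in the row of slats
- paper_sheet: fixed sheet of masking paper, 260 x 420 mm and 2 mm thick, on the other side from the drying board; the slats and the bar lie on it; origin under its centre
- tin: bystander: small closed paint tin, 69 mm across, 74 mm tall, standing near the far edge of the counter; origin under its centre
- tape_roll: bystander: roll of masking tape lying flat, 100 mm across, 24 mm high, near the far edge; origin under its centre
- brush: bystander: flat paint brush lying down, 203 mm long, 52 mm wide, 16 mm thick, near the far edge; origin in its neck, on the counter

How it is judged (in metres and radians):
On the way, in this order (a step that is already met when the one before it is completed fails the run):
1. the second slat lies across the bearers beside the first, one to each side (((x of slat_a_mid in the frame of bearers_top between -0.055 and -0.025 m and y of slat_a_mid in the frame of bearers_top between -0.02 and 0.02 m and z of slat_a_mid in the frame of bearers_top between 0.0025 and 0.0125 m and angle between the x axis of slat_a_mid and the y axis of bearers_top, either way round below 0.18 rad and angle between the z axis of slat_a_mid and the z axis of bearers_top, either way round below 0.1 rad) or (x of slat_b_mid in the frame of bearers_top between -0.055 and -0.025 m and y of slat_b_mid in the frame of bearers_top between -0.02 and 0.02 m and z of slat_b_mid in the frame of bearers_top between 0.0025 and 0.0125 m and angle between the x axis of slat_b_mid and the y axis of bearers_top, either way round below 0.18 rad and angle between the z axis of slat_b_mid and the z axis of bearers_top, either way round below 0.1 rad) or (x of slat_c_mid in the frame of bearers_top between -0.055 and -0.025 m and y of slat_c_mid in the frame of bearers_top between -0.02 and 0.02 m and z of slat_c_mid in the frame of bearers_top between 0.0025 and 0.0125 m and angle between the x axis of slat_c_mid and the y axis of bearers_top, either way round below 0.18 rad and angle between the z axis of slat_c_mid and the z axis of bearers_top, either way round below 0.1 rad) or (x of slat_d_mid in the frame of bearers_top between -0.055 and -0.025 m and y of slat_d_mid in the frame of bearers_top between -0.02 and 0.02 m and z of slat_d_mid in the frame of bearers_top between 0.0025 and 0.0125 m and angle between the x axis of slat_d_mid and the y axis of bearers_top, either way round below 0.18 rad and angle between the z axis of slat_d_mid and the z axis of bearers_top, either way round below 0.1 rad)) and ((x of slat_a_mid in the frame of bearers_top between 0.025 and 0.055 m and y of slat_a_mid in the frame of bearers_top between -0.02 and 0.02 m and z of slat_a_mid in the frame of bearers_top between 0.0025 and 0.0125 m and angle between the x axis of slat_a_mid and the y axis of bearers_top, either way round below 0.18 rad and angle between the z axis of slat_a_mid and the z axis of bearers_top, either way round below 0.1 rad) or (x of slat_b_mid in the frame of bearers_top between 0.025 and 0.055 m and y of slat_b_mid in the frame of bearers_top between -0.02 and 0.02 m and z of slat_b_mid in the frame of bearers_top between 0.0025 and 0.0125 m and angle between the x axis of slat_b_mid and the y axis of bearers_top, either way round below 0.18 rad and angle between the z axis of slat_b_mid and the z axis of bearers_top, either way round below 0.1 rad) or (x of slat_c_mid in the frame of bearers_top between 0.025 and 0.055 m and y of slat_c_mid in the frame of bearers_top between -0.02 and 0.02 m and z of slat_c_mid in the frame of bearers_top between 0.0025 and 0.0125 m and angle between the x axis of slat_c_mid and the y axis of bearers_top, either way round below 0.18 rad and angle between the z axis of slat_c_mid and the z axis of bearers_top, either way round below 0.1 rad) or (x of slat_d_mid in the frame of bearers_top between 0.025 and 0.055 m and y of slat_d_mid in the frame of bearers_top between -0.02 and 0.02 m and z of slat_d_mid in the frame of bearers_top between 0.0025 and 0.0125 m and angle between the x axis of slat_d_mid and the y axis of bearers_top, either way round below 0.18 rad and angle between the z axis of slat_d_mid and the z axis of bearers_top, either way round below 0.1 rad))), for 0.2 s.
2. the last two slats lie across that pair, one to each side (((x of slat_a_mid in the frame of bearers_top between -0.02 and 0.02 m and y of slat_a_mid in the frame of bearers_top between -0.055 and -0.025 m and z of slat_a_mid in the frame of bearers_top between 0.0175 and 0.0275 m and angle between the x axis of slat_a_mid and the x axis of bearers_top, either way round below 0.18 rad and angle between the z axis of slat_a_mid and the z axis of bearers_top, either way round below 0.1 rad) or (x of slat_b_mid in the frame of bearers_top between -0.02 and 0.02 m and y of slat_b_mid in the frame of bearers_top between -0.055 and -0.025 m and z of slat_b_mid in the frame of bearers_top between 0.0175 and 0.0275 m and angle between the x axis of slat_b_mid and the x axis of bearers_top, either way round below 0.18 rad and angle between the z axis of slat_b_mid and the z axis of bearers_top, either way round below 0.1 rad) or (x of slat_c_mid in the frame of bearers_top between -0.02 and 0.02 m and y of slat_c_mid in the frame of bearers_top between -0.055 and -0.025 m and z of slat_c_mid in the frame of bearers_top between 0.0175 and 0.0275 m and angle between the x axis of slat_c_mid and the x axis of bearers_top, either way round below 0.18 rad and angle between the z axis of slat_c_mid and the z axis of bearers_top, either way round below 0.1 rad) or (x of slat_d_mid in the frame of bearers_top between -0.02 and 0.02 m and y of slat_d_mid in the frame of bearers_top between -0.055 and -0.025 m and z of slat_d_mid in the frame of bearers_top between 0.0175 and 0.0275 m and angle between the x axis of slat_d_mid and the x axis of bearers_top, either way round below 0.18 rad and angle between the z axis of slat_d_mid and the z axis of bearers_top, either way round below 0.1 rad)) and ((x of slat_a_mid in the frame of bearers_top between -0.02 and 0.02 m and y of slat_a_mid in the frame of bearers_top between 0.025 and 0.055 m and z of slat_a_mid in the frame of bearers_top between 0.0175 and 0.0275 m and angle between the x axis of slat_a_mid and the x axis of bearers_top, either way round below 0.18 rad and angle between the z axis of slat_a_mid and the z axis of bearers_top, either way round below 0.1 rad) or (x of slat_b_mid in the frame of bearers_top between -0.02 and 0.02 m and y of slat_b_mid in the frame of bearers_top between 0.025 and 0.055 m and z of slat_b_mid in the frame of bearers_top between 0.0175 and 0.0275 m and angle between the x axis of slat_b_mid and the x axis of bearers_top, either way round below 0.18 rad and angle between the z axis of slat_b_mid and the z axis of bearers_top, either way round below 0.1 rad) or (x of slat_c_mid in the frame of bearers_top between -0.02 and 0.02 m and y of slat_c_mid in the frame of bearers_top between 0.025 and 0.055 m and z of slat_c_mid in the frame of bearers_top between 0.0175 and 0.0275 m and angle between the x axis of slat_c_mid and the x axis of bearers_top, either way round below 0.18 rad and angle between the z axis of slat_c_mid and the z axis of bearers_top, either way round below 0.1 rad) or (x of slat_d_mid in the frame of bearers_top between -0.02 and 0.02 m and y of slat_d_mid in the frame of bearers_top between 0.025 and 0.055 m and z of slat_d_mid in the frame of bearers_top between 0.0175 and 0.0275 m and angle between the x axis of slat_d_mid and the x axis of bearers_top, either way round below 0.18 rad and angle between the z axis of slat_d_mid and the z axis of bearers_top, either way round below 0.1 rad))), for 0.2 s.
At the end, for the whole second after the job is handed in: Two slats lie across the bearers, the other two across those, centre lines 40 mm (within 15) from the board's centre and middles within 20 mm lengthwise; the bar lies across the top pair, middle within 20 mm of centre; all flat, square within 0.18 rad, at layer height within 5 mm, at rest (all of step 1 and all of step 2 and x of bar_mid in the frame of bearers_top between -0.02 and 0.02 m and y of bar_mid in the frame of bearers_top between -0.02 and 0.02 m and z of bar_mid in the frame of bearers_top between 0.035 and 0.045 m and angle between the x axis of bar_mid and the y axis of bearers_top, either way round below 0.18 rad and angle between the z axis of bar_mid and the z axis of bearers_top, either way round below 0.1 rad and linear speed of each of slat_a, slat_b, slat_c, slat_d, bar below 0.02 m/s); the robot touches nothing.
It fails at once if a slat or the bar is dropped: it falls free faster than 0.75 m/s (from about 30 mm) ((linear speed of slat_a above 0.75 m/s and contact force between the fingers and slat_a below 0.05 N) or (linear speed of slat_b above 0.75 m/s and contact force between the fingers and slat_b below 0.05 N) or (linear speed of slat_c above 0.75 m/s and contact force between the fingers and slat_c below 0.05 N) or (linear speed of slat_d above 0.75 m/s and contact force between the fingers and slat_d below 0.05 N) or (linear speed of bar above 0.75 m/s and contact force between the fingers and bar below 0.05 N)).
It fails at once if the tin, the tape roll or the brush is moved by more than 30 mm (distance of any of tin, tape_roll, brush from where it was at the start of the episode above 0.03 m).
It also fails if it takes over 72 s, if anything falls off the work surface, if the arm or the gripper's body presses on something with over 40 N, if the wrist force passes 120 N, or if a joint passes its speed limit or range.

## Working session

There is one attempt and no reset: what is moved stays moved. The work goes in short steps, Python scripts to look and compute and a tool call to move; the robot and the scene stay as the last step left them, time stands still between calls to the robot, and variables do not carry over. Pictures are saved under pics/ and viewed, and the job is handed in when it is done.

Besides the shell and the picture viewer there is one more tool, called after "Request:" as name(argument=value, ...) on one line, values as JSON. step_arm: Moves the arm, as the interface text tells. Its arguments: {"type":"object","properties":{"slide":{"type":"array","items":{"type":"array","items":{"type":"number","minimum":-1,"maximum":1}}},"rotation":{"type":"array","items":{"type":"array","items":{"type":"number","minimum":-1,"maximum":1}}},"jaw":{"type":"array","items":{"type":"number"}},"force":{"type":"number"}},"required":["slide","rotation","jaw"]}

```bash
mkdir -p pics; python3 - <<'E'
from workcell import manip
import cv2, numpy as np, pickle
s=manip.get_state(); print(s)
for n in("top","side"):
    f=manip.grab_frame(n); cv2.imwrite(f"pics/{n}0.png",cv2.cvtColor(f["pixels"],cv2.COLOR_RGB2BGR)); pickle.dump(f,open(f"{n}0.pkl","wb"))
    print(n,f["vertical_fov"],f["cx"],f["cy"],np.round(f["extrinsics"],3).tolist())
E
```

```text
{'time_s': 0.0, 'joints': array([ 1.15749403e+00,  5.28459547e-01,  1.43391303e+00,  3.35260036e-05,
        1.18138694e+00, -1.78509622e-01]), 'joint_vel': array([-1.37443446e-03,  6.21586027e-05, -1.59191241e-04,  3.86478528e-04,
       -6.45461752e-04,  4.22321921e-06]), 'joint_efforts': array([-2.43193521e-03, -4.40031731e+01, -1.76592475e+01,  6.32846332e-02,
        5.81239408e-02, -2.10115841e-04]), 'position': array([145.06874908, 607.17542572, 221.57229161]), 'eef_rot': array([[-9.72559438e-01,  2.32652812e-01, -8.98691578e-04],
       [ 2.32654177e-01,  9.72557528e-01, -1.97194910e-03],
       [ 4.15249757e-04, -2.12692206e-03, -9.99997652e-01]]), 'ft_force': array([-0.58728086,  0.3431434 ,  0.07448819]), 'torque': array([-0.00704132,  0.00885725, -0.00815438]), 'grip_width': 86.71495627741623}
top 47.1766114065397 275.6999148740695 212.00016190869673 [[0.0, -0.985, 0.173, 452.776], [-1.0, -0.0, 0.002, -16.742], [-0.002, -0.173, -0.985, 1050.88], [0.0, 0.0, 0.0, 1.0]]
side 44.05818105448925 279.88288775023364 211.43938101560533 [[-0.982, -0.105, 0.155, 421.428], [-0.186, 0.642, -0.744, 860.435], [-0.021, -0.76, -0.65, 801.686], [0.0, 0.0, 0.0, 1.0]]
```

View pics/top0.png

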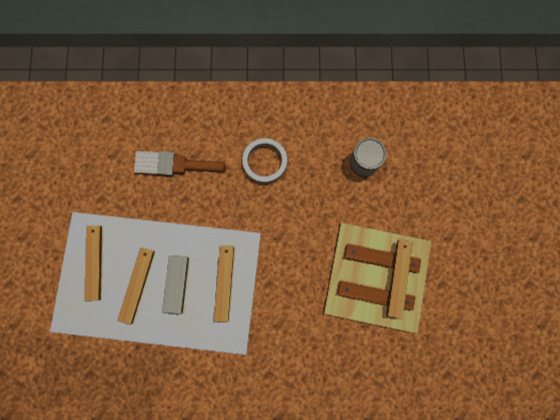

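View pics/side0.png

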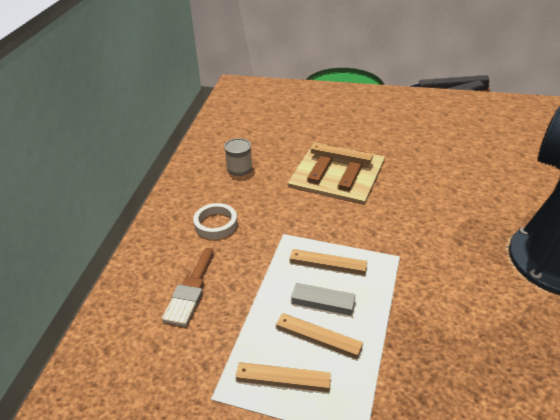

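```bash
python3 - <<'E'
import cv2, numpy as np, pickle
f=pickle.load(open("top0.pkl","rb"))["pixels"][:,:,::-1]
a=cv2.resize(f[210:360,45:265],None,fx=3.6,fy=3.6,interpolation=cv2.INTER_CUBIC); cv2.imwrite("pics/z1.png",a)
a=cv2.resize(f[215:340,315:440],None,fx=4.6,fy=4.6,interpolation=cv2.INTER_CUBIC); cv2.imwrite("pics/z2.png",a)
E
```

```text
(no output)
```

View pics/z1.png

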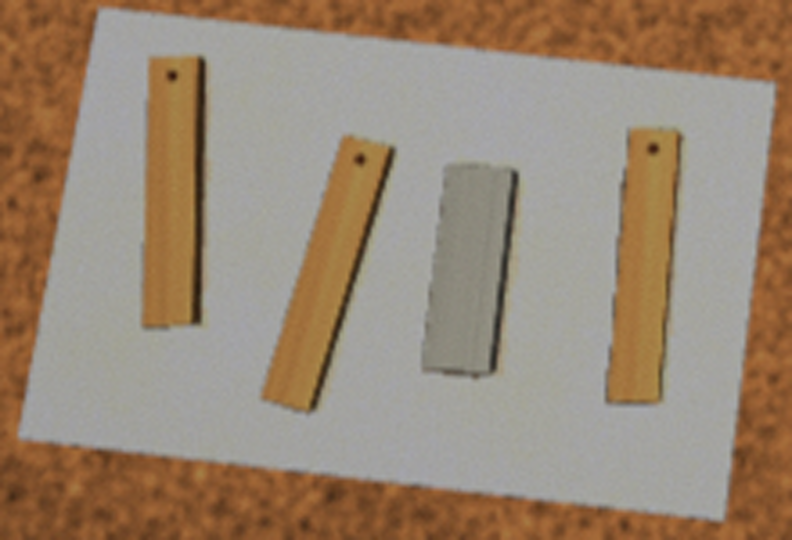

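View pics/z2.png

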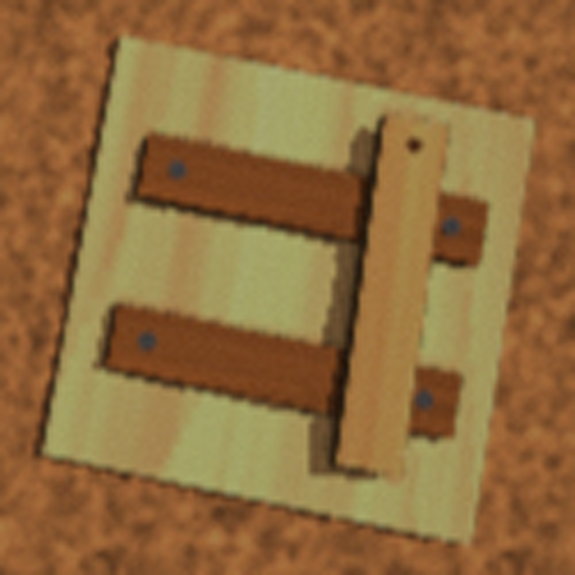

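```bash
cat > h.py <<'E'
import cv2, numpy as np, pickle
def ray(f,uv,z):
    p=f["pixels"]; h=p.shape[0]; F=h/2/np.tan(np.radians(f["vertical_fov"])/2)
    E=np.array(f["extrinsics"]); uv=np.atleast_2d(np.asarray(uv,float))
    d=np.c_[(uv[:,0]-f["cx"])/F,(uv[:,1]-f["cy"])/F,np.ones(len(uv))]@E[:3,:3].T
    o=E[:3,3]; return (o+d*((z-o[2])/d[:,2])[:,None])[:,:2]
def rects(f,mask,z,amin=150,show=True):
    mask=cv2.morphologyEx(mask,cv2.MORPH_OPEN,np.ones((2,2),np.uint8))
    out=[]
    for c in cv2.findContours(mask,cv2.RETR_EXTERNAL,cv2.CHAIN_APPROX_NONE)[0]:
        if cv2.contourArea(c)<amin: continue
        m=np.zeros_like(mask); cv2.drawContours(m,[c],-1,255,-1)
        ys,xs=np.nonzero(m)
        w=ray(f,np.c_[xs,ys],z)
        (ctr,sz,an)=cv2.minAreaRect(w.astype(np.float32))
        mean=w.mean(0); ev,V=np.linalg.eigh(np.cov(w.T)); a=V[:,1]; a=a*np.sign(a[0]); 
        out.append((mean,np.degrees(np.arctan2(a[1],a[0])),np.sqrt(12*ev)))
        print("px",np.round([xs.mean(),ys.mean()],1),"ctr",np.round(mean,1),"rectctr",np.round(ctr,1),"ang",np.round(out[-1][1],1),"size",np.round(out[-1][2],1),np.round(sz,1))
    return out
E
python3 - <<'E'
from h import *
f=pickle.load(open("top0.pkl","rb")); p=f["pixels"]
hsv=cv2.cvtColor(p,cv2.COLOR_RGB2HSV)
for (u,v) in [(92,265),(175,285),(225,285),(400,280),(370,258),(345,275),(98,265),(60,330),(184,290),(410,260)]: print(u,v,hsv[v,u])
roi=np.zeros(p.shape[:2],np.uint8); roi[218:345,65:245]=255
pm=roi.copy()
wood=((hsv[...,1]>90)&(hsv[...,2]>120)).astype(np.uint8)*255&roi
print("wood");rects(f,wood,17)
E
```

```text
92 265 [ 17 149 161]
175 285 [ 21  29 142]
225 285 [ 19 146 166]
400 280 [ 18 150 163]
370 258 [ 11 190 121]
345 275 [ 25 110 165]
98 265 [ 17 150 163]
60 330 [ 24   8 161]
184 290 [17 46 50]
410 260 [ 14 169 125]
wood
px [101.2 342.2] ctr [358.6 349.6] rectctr [361.  338.3] ang 87.3 size [ 14.  121.6] [ 16.2 131.4]
px [135.8 286.6] ctr [473.6 283. ] rectctr [474.7 282.8] ang -14.9 size [ 28.7 159.4] [ 28.8 159.4]
px [224.2 284.8] ctr [477.5  95.1] rectctr [478.6  94.2] ang -3.7 size [ 29.2 159.8] [ 31.3 159.7]
px [ 92.7 263.8] ctr [521.7 378. ] rectctr [522.3 378. ] ang 2.5 size [ 28.7 159.6] [158.9  28.6]
px [207.3 222.8] ctr [610.3 134.5] rectctr [605.6 163.6] ang 86.7 size [ 19.9 198.2] [ 26.3 222.5]
```

```bash
python3 - <<'E'
from h import *
f=pickle.load(open("top0.pkl","rb")); p=f["pixels"]
hsv=cv2.cvtColor(p,cv2.COLOR_RGB2HSV)
roi=np.zeros(p.shape[:2],np.uint8); roi[250:320,155:195]=255
m=((hsv[...,2]<153)&(hsv[...,2]>100)).astype(np.uint8)*255&roi
m=cv2.morphologyEx(m,cv2.MORPH_CLOSE,np.ones((3,3),np.uint8))
print("bar");rects(f,m,22)
roi[:]=0; roi[215:340,315:440]=255
b=((hsv[...,0]>20)&(hsv[...,2]>110)&(hsv[...,1]>60)).astype(np.uint8)*255&roi
b=cv2.morphologyEx(b,cv2.MORPH_OPEN,np.ones((2,2),np.uint8))
n,l,st,_=cv2.connectedComponentsWithStats(b)
pts=np.argwhere(np.isin(l,[i for i in range(1,n) if st[i,4]>60]))[:,::-1]
hull=cv2.convexHull(pts.astype(np.int32)); m=np.zeros_like(b); cv2.fillConvexPoly(m,hull,255)
print("board");r=rects(f,m,12)
w=ray(f,hull[:,0],12).astype(np.float32);R=cv2.minAreaRect(w);print(R,cv2.boxPoints(R))
d=((hsv[...,0]>=15)&(hsv[...,0]<=20)&(hsv[...,2]>135)&(hsv[...,1]>120)).astype(np.uint8)*255&roi
print("slat d");rects(f,d,42)
br=((hsv[...,0]<=13)&(hsv[...,2]>60)&(hsv[...,1]>150)).astype(np.uint8)*255&cv2.erode(m,np.ones((7,7),np.uint8))
print("bearers");rects(f,br,27,60)
o=cv2.merge([b,d,br]);cv2.imwrite("pics/m.png",cv2.resize(o[215:340,315:440],None,fx=4,fy=4))
E
```

```text
bar
px [176.3 285.7] ctr [475.2 196. ] rectctr [475.5 195.9] ang -4.9 size [ 46.  124.2] [ 46.2 125.4]
board
px [379.5 279.9] ctr [ 488.2 -236.4] rectctr [ 490.4 -237.4] ang 23.6 size [197.3 200.9] [200.3 201.3]
((492.59710693359375, -235.10496520996094), (198.5060272216797, 199.4657745361328), 78.41136932373047) [[ 374.95898  -312.30002 ]
 [ 570.35864  -352.36942 ]
 [ 610.2352   -157.90991 ]
 [ 414.83557  -117.840515]]
slat d
px [401.  280.4] ctr [ 486.1 -274.6] rectctr [ 488.  -275.8] ang -9.9 size [ 29.5 160.2] [ 30.9 165.2]
bearers
px [410.6 303.2] ctr [ 438.9 -296.3] rectctr [ 438.7 -295.9] ang -11.2 size [17.3 30.5] [17.4 28.3]
px [364.1 293.6] ctr [ 458.8 -199.8] rectctr [ 458.7 -199.8] ang 78.7 size [ 28.8 103.9] [103.9  29.6]
px [416.  265.7] ctr [ 517.  -311.4] rectctr [ 517.4 -310.7] ang -15.7 size [19.8 30.7] [19.9 28.5]
px [370.2 256.5] ctr [ 536.5 -215.2] rectctr [ 536.8 -215.2] ang 78.6 size [ 28.9 101.8] [101.9  29.3]
```

View pics/m.png

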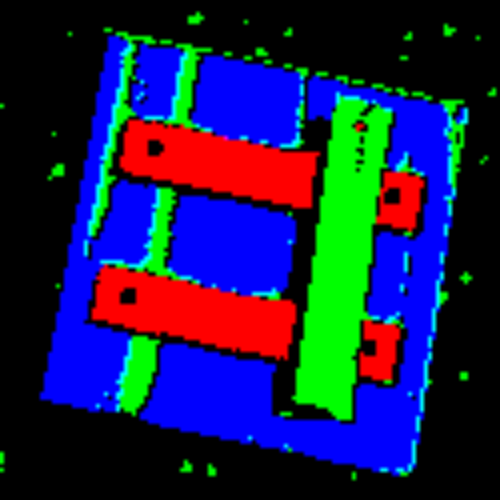

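```bash
cat > g.py <<'E'
import sys, numpy as np
from workcell import manip
# usage: g.py x y z yawY(deg)
s=manip.get_state(); R=s["eef_rot"]; p=s["position"]
yaw=np.degrees(np.arctan2(R[1,1],R[0,1])); c,n=np.cos(np.radians(yaw)),np.sin(np.radians(yaw))
Ri=np.array([[-n,c,0],[c,n,0],[0,0,-1.]])
print("t",round(s["time_s"],2),"p",np.round(p,1),"yaw",round(yaw,2),"w",round(s["grip_width"],1),"F",np.round(s["ft_force"],1),"j",np.round(s["joints"],2))
if len(sys.argv)>4:
    t=np.array(list(map(float,sys.argv[1:4]))); dy=(float(sys.argv[4])-yaw+180)%360-180
    print("slide",np.round(Ri.T@(t-p)/600,3).tolist(),"rot z",round(-dy/360,4),"rows",np.linalg.norm(t-p)/50,abs(dy)/8.59)
E
python3 g.py 522 378 60 92.5
```

```text
t 0.1 p [145.1 607.3 221.7] yaw 76.55 w 86.9 F [-0.  -0.1 -0.4] j [ 1.16  0.53  1.43 -0.    1.18 -0.18]
slide [-0.7, -0.226, 0.269] rot z -0.0443 rows 9.396793231327365 1.8569143001990938
```

Request:
step_arm(slide=[[-0.7, -0.226, 0.269], [-0.7, -0.226, 0.269], [-0.7, -0.226, 0.269], [-0.7, -0.226, 0.269], [-0.7, -0.226, 0.269]], rotation=[[0, 0, -0.044], [0, 0, -0.044], [0, 0, -0.044], [0, 0, -0.044], [0, 0, -0.044]], jaw=[50, 50, 50, 50, 50], force=20)

```text
time_s: 0.6
position: [345.8, 485.3, 136.3]
eef_rot: [[-0.999, -0.042, -0.0], [-0.042, 0.999, -0.0], [0.0, -0.0, -1.0]]
ft_force: [0.7, 1.0, -0.7]
grip_width: 55.5
```

```bash
python3 g.py 522 378 60 92.5
```

```text
t 0.6 p [345.8 485.3 136.3] yaw 92.41 w 55.5 F [ 0.7  1.  -0.7] j [ 0.76  0.6   1.59  0.    0.96 -0.85]
slide [-0.286, -0.191, 0.127] rot z -0.0003 rows 4.398847213271214 0.010543243117626102
```

Request:
step_arm(slide=[[-0.286, -0.191, 0.127], [-0.286, -0.191, 0.127], [-0.286, -0.191, 0.127], [-0.286, -0.191, 0.127], [-0.286, -0.191, 0.127]], rotation=[[0, 0, 0], [0, 0, 0], [0, 0, 0], [0, 0, 0], [0, 0, 0]], jaw=[50, 50, 50, 50, 50])

```text
time_s: 1.1
position: [524.3, 376.0, 58.9]
eef_rot: [[-0.999, -0.038, -0.0], [-0.038, 0.999, -0.001], [0.0, -0.001, -1.0]]
ft_force: [0.0, -0.6, -0.1]
grip_width: 49.9
```

```bash
python3 g.py 522 378 5 92.5
```

```text
t 1.1 p [524.3 376.   58.9] yaw 92.17 w 49.9 F [ 0.  -0.6 -0.1] j [ 0.45  0.76  1.5  -0.    0.89 -1.16]
slide [0.004, 0.003, 0.09] rot z -0.0009 rows 1.0797342915221397 0.03889606611387794
```

Request:
step_arm(slide=[[0.002, 0.002, 0.06], [0.002, 0.002, 0.088], [0.002, 0.002, 0.088]], rotation=[[0, 0, 0], [0, 0, 0], [0, 0, 0]], jaw=[50, 50, 50])

```text
time_s: 1.4
position: [516.3, 379.3, 5.1]
eef_rot: [[-0.999, -0.042, -0.007], [-0.042, 0.999, -0.003], [0.007, -0.003, -1.0]]
ft_force: [-0.8, -0.7, 0.2]
grip_width: 50.0
```

```bash
python3 g.py 522 378 5 92.5;python3 - <<'E'
from workcell import manip
import cv2
for n in ["top","side"]:
    f=manip.grab_frame(n); a=f["pixels"][:,:,::-1]
    a=a[200:360,40:260] if n=="top" else a[200:420,200:480]
    cv2.imwrite(f"pics/{n}1.png",cv2.resize(a,None,fx=2.6,fy=2.6))
E
python3 g.py
```

```text
t 1.4 p [516.3 379.3   5.1] yaw 92.42 w 50.0 F [-0.8 -0.7  0.2] j [ 0.46  0.84  1.52  0.    0.79 -1.15]
slide [-0.009, -0.003, 0.0] rot z -0.0002 rows 0.11716643831514623 0.008791149634957264
t 1.5 p [518.7 380.9   8.2] yaw 92.46 w 49.8 F [-0.6  0.   1.4] j [ 0.46  0.83  1.52  0.    0.79 -1.15]
```

View pics/side1.png

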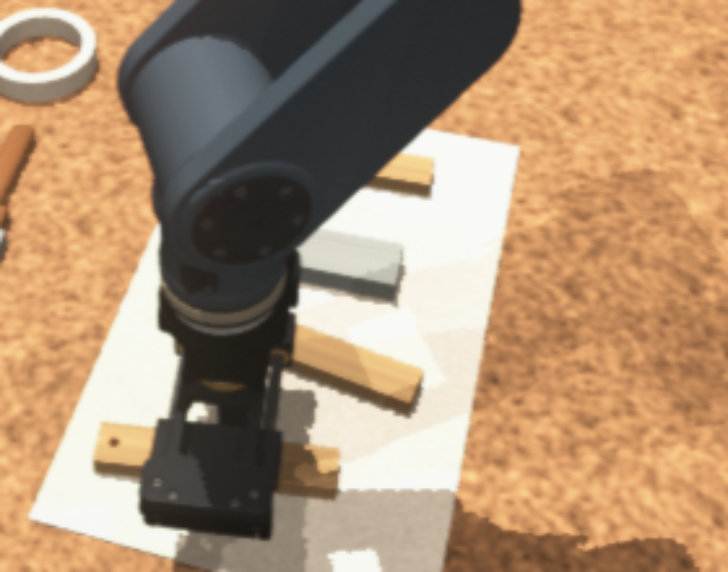

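Request:
step_arm(slide=[[-0.004, -0.001, 0.004], [-0.004, -0.002, 0.004], [-0.004, -0.002, 0.004], [-0.004, -0.002, 0.004], [-0.004, -0.002, 0.004]], rotation=[[0, 0, 0], [0, 0, 0], [0, 0, 0], [0, 0, 0], [0, 0, 0]], jaw=[50, 20, 20, 20, 20], force=20)

```text
time_s: 2.0
position: [522.3, 379.3, 6.4]
eef_rot: [[-0.999, -0.042, 0.001], [-0.042, 0.999, 0.0], [-0.001, 0.0, -1.0]]
ft_force: [-0.1, 0.0, 3.0]
grip_width: 30.0
```

```bash
python3 g.py 522 378 80 92.5
```

```text
t 2.0 p [522.3 379.3   6.4] yaw 92.39 w 30.0 F [-0.1  0.   3. ] j [ 0.46  0.84  1.51  0.    0.79 -1.16]
slide [0.001, -0.002, -0.123] rot z -0.0003 rows 1.4726257452959013 0.012565004778923052
```

Request:
step_arm(slide=[[0, 0, -0.04], [0, 0, -0.1], [0, 0, -0.14], [0, 0, -0.14]], rotation=[[0, 0, 0], [0, 0, 0], [0, 0, 0], [0, 0, 0]], jaw=[20, 20, 20, 20])

```text
time_s: 2.4
position: [524.7, 380.5, 93.7]
eef_rot: [[-0.999, -0.042, 0.007], [-0.042, 0.999, 0.004], [-0.007, 0.003, -1.0]]
ft_force: [-0.4, 0.4, 0.2]
grip_width: 29.9
```

```bash
python3 g.py 500 -196 90 78.65
```

```text
t 2.4 p [524.7 380.5  93.7] yaw 92.39 w 29.9 F [-0.4  0.4  0.2] j [ 0.46  0.71  1.48  0.    0.94 -1.16]
slide [0.081, -0.958, 0.006] rot z 0.0382 rows 11.540521202008142 1.5996497367734468
```

Request:
step_arm(slide=[[0.081, -0.958, 0], [0.081, -0.958, 0], [0.081, -0.958, 0], [0.081, -0.958, 0], [0.081, -0.958, 0]], rotation=[[0, 0, 0.038], [0, 0, 0.038], [0, 0, 0.038], [0, 0, 0.038], [0, 0, 0.038]], jaw=[20, 20, 20, 20, 20])

```text
time_s: 2.9
position: [510.2, 127.6, 88.8]
eef_rot: [[-0.981, 0.195, -0.002], [0.195, 0.981, -0.0], [0.002, -0.0, -1.0]]
ft_force: [1.4, -0.0, -1.0]
grip_width: 29.6
```

```bash
python3 g.py 500 -196 90 78.65
```

```text
t 2.9 p [510.2 127.6  88.8] yaw 78.74 w 29.6 F [ 1.4 -0.  -1. ] j [ 0.03  0.6   1.79 -0.    0.75 -1.34]
slide [-0.089, -0.532, -0.002] rot z 0.0003 rows 6.475743932621295 0.010619218049736376
```

Request:
step_arm(slide=[[-0.089, -0.532, 0], [-0.089, -0.532, 0], [-0.089, -0.532, 0], [-0.089, -0.532, 0], [-0.089, -0.532, 0]], rotation=[[0, 0, 0], [0, 0, 0], [0, 0, 0], [0, 0, 0], [0, 0, 0]], jaw=[20, 20, 20, 20, 20])

```text
time_s: 3.4
position: [502.5, -122.2, 88.8]
eef_rot: [[-0.981, 0.196, -0.002], [0.196, 0.981, 0.001], [0.002, 0.001, -1.0]]
ft_force: [1.2, 0.3, -0.8]
grip_width: 29.9
```

```bash
python3 g.py 500 -196 90 78.65
```

```text
t 3.4 p [ 502.5 -122.2   88.8] yaw 78.69 w 29.9 F [ 1.2  0.3 -0.8] j [-0.45  0.59  1.82  0.    0.73 -1.83]
slide [-0.02, -0.121, -0.002] rot z 0.0001 rows 1.4769500497689285 0.004216165865182808
```

Request:
step_arm(slide=[[-0.02, -0.08, 0], [-0.02, -0.121, 0], [-0.02, -0.121, 0.03], [-0.02, -0.121, 0.06], [-0.02, -0.121, 0.06]], rotation=[[0, 0, 0], [0, 0, 0], [0, 0, 0], [0, 0, 0], [0, 0, 0]], jaw=[20, 20, 20, 20, 20])

```text
time_s: 3.9
position: [498.8, -193.2, 51.0]
eef_rot: [[-0.98, 0.197, -0.006], [0.197, 0.98, 0.004], [0.006, 0.003, -1.0]]
ft_force: [-0.3, -0.1, 0.1]
grip_width: 29.7
```

```bash
python3 g.py 500 -196 31.5 78.65; python3 - <<'E'
from workcell import manip
import cv2
f=manip.grab_frame("side"); a=f["pixels"][:,:,::-1][60:260,220:480]
cv2.imwrite("pics/side2.png",cv2.resize(a,None,fx=2.8,fy=2.8))
E
python3 g.py 500 -196 31.5 78.65
```

```text
t 3.9 p [ 498.8 -193.2   51. ] yaw 78.64 w 29.7 F [-0.3 -0.1  0.1] j [-0.58  0.68  1.79 -0.    0.69 -1.95]
slide [-0.003, -0.004, 0.033] rot z -0.0 rows 0.3949135625261054 0.00100606116327873
t 3.95 p [ 499.6 -193.3   52.1] yaw 78.68 w 29.5 F [-0.1 -0.5  0.2] j [-0.58  0.67  1.79  0.    0.69 -1.95]
slide [-0.002, -0.004, 0.034] rot z 0.0001 rows 0.41581192450422294 0.003829566088081701
```

View pics/side2.png

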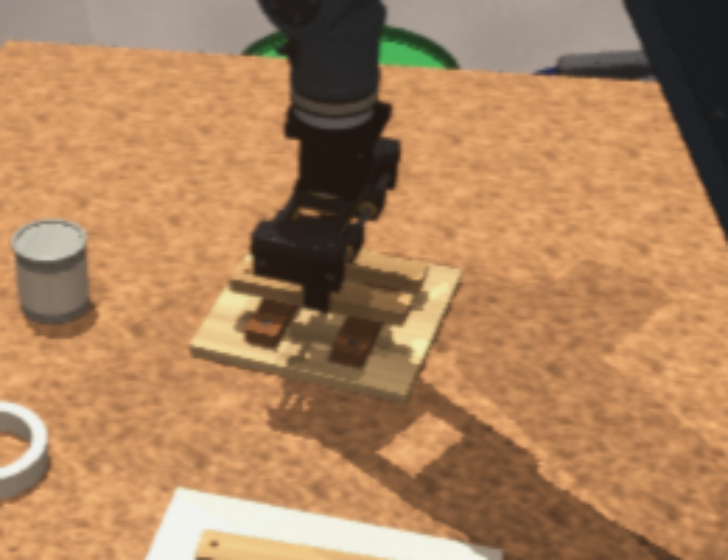

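Request:
step_arm(slide=[[-0.002, -0.004, 0.015], [-0.002, -0.004, 0.026], [-0.002, -0.004, 0.032], [-0.002, -0.004, 0.034], [-0.002, -0.004, 0.034]], rotation=[[0, 0, 0], [0, 0, 0], [0, 0, 0], [0, 0, 0], [0, 0, 0]], jaw=[20, 20, 20, 20, 20])

```text
time_s: 4.45
position: [501.9, -196.5, 33.4]
eef_rot: [[-0.981, 0.196, -0.0], [0.196, 0.981, 0.0], [0.0, -0.0, -1.0]]
ft_force: [-0.9, -0.8, -0.5]
grip_width: 29.8
```

```bash
python3 g.py 500 -196 31.5 78.65
```

```text
t 4.45 p [ 501.9 -196.5   33.4] yaw 78.72 w 29.8 F [-0.9 -0.8 -0.5] j [-0.58  0.71  1.79 -0.    0.65 -1.95]
slide [0.003, 0.0, 0.003] rot z 0.0002 rows 0.0543357777905823 0.008587345442441911
```

Request:
step_arm(slide=[[0.002, 0, 0.003], [0.002, 0, 0.004], [0.002, 0, 0.005], [0.002, 0, 0.005]], rotation=[[0, 0, 0], [0, 0, 0], [0, 0, 0], [0, 0, 0]], jaw=[20, 20, 20, 20])

```text
time_s: 4.85
position: [500.6, -196.3, 31.3]
eef_rot: [[-0.981, 0.196, 0.0], [0.196, 0.981, -0.0], [-0.0, -0.0, -1.0]]
ft_force: [-1.2, 0.4, 6.5]
grip_width: 29.6
```

```bash
python3 g.py 500 -196 31.5 78.65
```

```text
t 4.85 p [ 500.6 -196.3   31.3] yaw 78.71 w 29.6 F [-1.2  0.4  6.5] j [-0.58  0.71  1.79 -0.    0.64 -1.96]
slide [0.001, 0.0, -0.0] rot z 0.0002 rows 0.014498271983493636 0.007025876622521418
```

Contact (6.5 N). Open and rise.

Request:
step_arm(slide=[[0, 0, 0], [0, 0, 0], [0, 0, -0.02], [0, 0, -0.08], [0, 0, -0.13]], rotation=[[0, 0, 0], [0, 0, 0], [0, 0, 0], [0, 0, 0], [0, 0, 0]], jaw=[45, 45, 45, 50, 50])

```text
time_s: 5.35
position: [500.6, -196.3, 109.7]
eef_rot: [[-0.981, 0.196, -0.001], [0.196, 0.981, 0.0], [0.001, 0.0, -1.0]]
ft_force: [0.1, -0.4, -0.0]
grip_width: 48.7
```

```bash
python3 g.py 477.5 95.5 90 86.3
```

```text
t 5.35 p [ 500.6 -196.3  109.7] yaw 78.71 w 48.7 F [ 0.1 -0.4 -0. ] j [-0.58  0.58  1.75  0.    0.81 -1.96]
slide [0.133, 0.469, 0.033] rot z -0.0211 rows 5.867795515633528 0.8841282595278792
```

Request:
step_arm(slide=[[0.133, 0.469, 0.033], [0.133, 0.469, 0.033], [0.133, 0.469, 0.033], [0.133, 0.469, 0.033], [0.133, 0.469, 0.033]], rotation=[[0, 0, -0.021], [0, 0, -0.021], [0, 0, -0.021], [0, 0, -0.021], [0, 0, -0.021]], jaw=[50, 50, 50, 50, 50])

```text
time_s: 5.85
position: [480.9, 53.9, 92.2]
eef_rot: [[-0.998, 0.066, 0.001], [0.066, 0.998, -0.0], [-0.001, -0.0, -1.0]]
ft_force: [0.3, -0.0, 0.6]
grip_width: 50.1
```

```bash
python3 g.py 477.5 95.5 60 86.3; python3 - <<'E'
from h import *
from workcell import manip
f=manip.grab_frame("top"); p=f["pixels"]; cv2.imwrite("pics/top3.png",p[:,:,::-1])
hsv=cv2.cvtColor(p,cv2.COLOR_RGB2HSV)
roi=np.zeros(p.shape[:2],np.uint8); roi[215:340,315:440]=255
d=((hsv[...,0]>=15)&(hsv[...,0]<=20)&(hsv[...,2]>135)&(hsv[...,1]>120)).astype(np.uint8)*255&roi
rects(f,cv2.morphologyEx(d,cv2.MORPH_OPEN,np.ones((4,4),np.uint8)),42)
E
python3 g.py 477.5 95.5 60 86.3
```

```text
t 5.85 p [480.9  53.9  92.2] yaw 86.22 w 50.1 F [ 0.3 -0.   0.6] j [-0.12  0.56  1.9   0.    0.68 -1.62]
slide [0.01, 0.069, 0.054] rot z -0.0002 rows 1.0543410261639896 0.009390714053943823
px [401.8 281.7] ctr [ 483.3 -276.1] rectctr [ 487.3 -277.1] ang -10.2 size [ 29.7 156.8] [ 29.5 162.6]
px [364.6 274.5] ctr [ 498.2 -199.5] rectctr [ 503.4 -201. ] ang -10.1 size [ 30.8 161.4] [ 34.8 169.8]
t 5.9 p [477.8  60.9  91.7] yaw 86.51 w 49.8 F [-1.2  2.9 -1.2] j [-0.11  0.56  1.9   0.01  0.69 -1.62]
slide [0.004, 0.057, 0.053] rot z 0.0006 rows 0.9379270018766195 0.02406062113031365
```

View pics/top3.png

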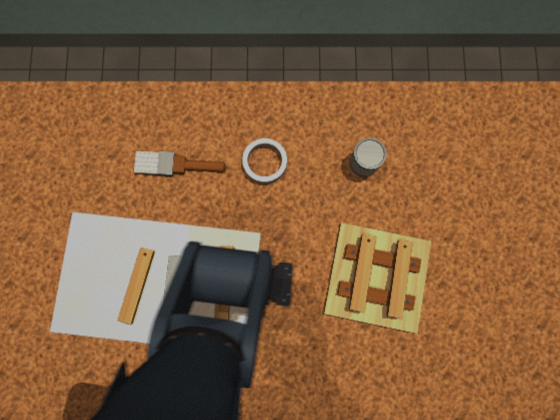

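Request:
step_arm(slide=[[0.004, 0.04, 0.02], [0.004, 0.058, 0.06], [0.004, 0.058, 0.11], [0.004, 0.058, 0.139], [0.004, 0.058, 0.139]], rotation=[[0, 0, 0], [0, 0, 0], [0, 0, 0], [0, 0, 0], [0, 0, 0]], jaw=[50, 50, 50, 50, 50])

```text
time_s: 6.4
position: [479.7, 87.2, 6.7]
eef_rot: [[-0.998, 0.065, -0.004], [0.065, 0.998, 0.0], [0.004, -0.0, -1.0]]
ft_force: [0.3, -0.2, -0.4]
grip_width: 49.7
```

```bash
python3 g.py 477.5 95.5 6 86.3
```

```text
t 6.4 p [479.7  87.2   6.7] yaw 86.29 w 49.7 F [ 0.3 -0.2 -0.4] j [-0.05  0.73  1.92 -0.    0.49 -1.56]
slide [0.004, 0.014, 0.001] rot z -0.0 rows 0.17255099683221967 0.0013568848983473117
```

Request:
step_arm(slide=[[0.002, 0.014, 0], [0.002, 0.014, 0.001], [0.002, 0.014, 0.001], [0.002, 0.014, 0.001], [0.002, 0.014, 0.001]], rotation=[[0, 0, 0], [0, 0, 0], [0, 0, 0], [0, 0, 0], [0, 0, 0]], jaw=[50, 45, 20, 20, 20])

```text
time_s: 6.9
position: [480.6, 95.5, 8.1]
eef_rot: [[-0.998, 0.065, 0.001], [0.065, 0.998, -0.0], [-0.001, 0.0, -1.0]]
ft_force: [-0.1, 0.3, 4.9]
grip_width: 29.4
```

```bash
python3 g.py 477.5 95.5 6 86.3
```

```text
t 6.9 p [480.6  95.5   8.1] yaw 86.26 w 29.4 F [-0.1  0.3  4.9] j [-0.03  0.73  1.92  0.    0.49 -1.54]
slide [0.005, -0.0, 0.004] rot z -0.0001 rows 0.07561045727191672 0.004697656105197447
```

Request:
step_arm(slide=[[0, 0, -0.04], [0, 0, -0.1], [0, 0, -0.16], [0, 0, -0.16]], rotation=[[0, 0, 0], [0, 0, 0], [0, 0, 0], [0, 0, 0]], jaw=[20, 20, 20, 20])

```text
time_s: 7.3
position: [483.1, 95.5, 107.5]
eef_rot: [[-0.998, 0.065, 0.009], [0.065, 0.998, -0.0], [-0.009, 0.0, -1.0]]
ft_force: [0.7, -0.2, -0.9]
grip_width: 29.8
```

```bash
python3 g.py 531 -245 100 -11.35
```

```text
t 7.3 p [483.1  95.5 107.5] yaw 86.27 w 29.8 F [ 0.7 -0.2 -0.9] j [-0.03  0.53  1.87 -0.    0.72 -1.54]
slide [-0.117, -0.561, 0.012] rot z 0.2712 rows 6.878933868959745 11.364275924937992
```

Request:
step_arm(slide=[[-0.05, -0.25, 0], [-0.08, -0.4, 0], [-0.117, -0.561, 0], [-0.117, -0.561, 0], [-0.117, -0.561, 0]], rotation=[[0, 0, 0.271], [0, 0, 0.271], [0, 0, 0.271], [0, 0, 0.271], [0, 0, 0.271]], jaw=[20, 20, 20, 20, 20])

```text
time_s: 7.8
position: [514.2, -153.8, 102.6]
eef_rot: [[-0.681, 0.732, -0.001], [0.732, 0.681, 0.001], [0.002, -0.0, -1.0]]
ft_force: [0.8, 0.6, -0.7]
grip_width: 29.6
```

```bash
python3 g.py 531 -245 100 -11.35
```

```text
t 7.8 p [ 514.2 -153.8  102.6] yaw 42.91 w 29.6 F [ 0.8  0.6 -0.7] j [-0.5   0.59  1.76  0.    0.8  -1.25]
slide [-0.13, -0.083, 0.004] rot z 0.1507 rows 1.8563800240156718 6.317186720684943
```

Request:
step_arm(slide=[[-0.13, -0.083, 0], [-0.13, -0.083, 0], [-0.13, -0.083, 0], [-0.13, -0.083, 0], [-0.13, -0.083, 0]], rotation=[[0, 0, 0.151], [0, 0, 0.151], [0, 0, 0.151], [0, 0, 0.151], [0, 0, 0.151]], jaw=[20, 20, 20, 20, 20])

```text
time_s: 8.3
position: [531.1, -243.2, 102.1]
eef_rot: [[0.002, 1.0, -0.002], [1.0, -0.002, 0.001], [0.001, -0.002, -1.0]]
ft_force: [-0.0, -0.4, -0.9]
grip_width: 29.7
```

```bash
python3 g.py 531 -245 60 -11.35
```

```text
t 8.3 p [ 531.1 -243.2  102.1] yaw -0.12 w 29.7 F [-0.  -0.4 -0.9] j [-0.62  0.63  1.64  0.    0.87 -0.62]
slide [-0.003, -0.0, 0.07] rot z 0.0312 rows 0.8432878479919248 1.307401102221514
```

Request:
step_arm(slide=[[0, 0, 0.02], [-0.002, 0, 0.05], [-0.002, 0, 0.07], [-0.002, 0, 0.07], [-0.002, 0, 0.07]], rotation=[[0, 0, 0.031], [0, 0, 0.031], [0, 0, 0.031], [0, 0, 0.031], [0, 0, 0.031]], jaw=[20, 20, 20, 20, 20])

```text
time_s: 8.8
position: [531.7, -243.9, 60.9]
eef_rot: [[0.187, 0.982, -0.001], [0.982, -0.187, 0.001], [0.001, -0.001, -1.0]]
ft_force: [0.0, 0.0, -0.9]
grip_width: 29.4
```

```bash
python3 g.py 531 -244 47 -11.35
```

```text
t 8.8 p [ 531.7 -243.9   60.9] yaw -10.8 w 29.4 F [ 0.   0.  -0.9] j [-0.62  0.7   1.66  0.    0.79 -0.43]
slide [-0.0, -0.001, 0.023] rot z 0.0015 rows 0.2791976790973919 0.06430084744383945
```

Request:
step_arm(slide=[[0, 0, 0.01], [0, 0, 0.018], [0, 0, 0.021], [0, 0, 0.024], [0, 0, 0.026]], rotation=[[0, 0, 0.001], [0, 0, 0.001], [0, 0, 0.001], [0, 0, 0.001], [0, 0, 0.001]], jaw=[20, 20, 20, 20, 20])

```text
time_s: 9.3
position: [532.1, -244.0, 48.1]
eef_rot: [[0.194, 0.981, -0.0], [0.981, -0.194, -0.0], [-0.0, -0.0, -1.0]]
ft_force: [-4.1, 2.9, 21.9]
grip_width: 29.5
```

```bash
python3 g.py 531 -244 47 -11.35
```

```text
t 9.3 p [ 532.1 -244.    48.1] yaw -11.17 w 29.5 F [-4.1  2.9 21.9] j [-0.62  0.72  1.66 -0.    0.76 -0.43]
slide [-0.0, -0.002, 0.002] rot z 0.0005 rows 0.030414624376973145 0.020832872323448274
```

Request:
step_arm(slide=[[0, 0, -0.002], [0, 0, -0.002], [0, 0, -0.004], [0, 0, -0.04], [0, 0, -0.1]], rotation=[[0, 0, 0], [0, 0, 0], [0, 0, 0], [0, 0, 0], [0, 0, 0]], jaw=[20, 45, 45, 45, 50])

```text
time_s: 9.8
position: [530.3, -243.0, 104.0]
eef_rot: [[0.194, 0.981, -0.005], [0.981, -0.194, 0.004], [0.003, -0.006, -1.0]]
ft_force: [1.4, -0.6, -0.2]
grip_width: 46.5
```

```bash
python3 g.py 474 283 90 75.1
```

```text
t 9.8 p [ 530.3 -243.   104. ] yaw -11.21 w 46.5 F [ 1.4 -0.6 -0.2] j [-0.62  0.63  1.64 -0.    0.88 -0.43]
slide [0.842, -0.262, 0.023] rot z -0.2397 rows 10.583489575348676 10.047290974721522
```

Request:
step_arm(slide=[[0.842, -0.262, 0.023], [0.842, -0.262, 0.023], [0.842, -0.262, 0.023], [0.842, -0.262, 0.023], [0.842, -0.262, 0.023]], rotation=[[0, 0, -0.24], [0, 0, -0.24], [0, 0, -0.24], [0, 0, -0.24], [0, 0, -0.24]], jaw=[50, 50, 50, 50, 50])

```text
time_s: 10.3
position: [505.3, 6.1, 99.3]
eef_rot: [[-0.531, 0.847, 0.0], [0.847, 0.531, 0.0], [-0.0, 0.0, -1.0]]
ft_force: [0.8, 0.0, 0.3]
grip_width: 50.2
```

```bash
python3 g.py 474 283 90 75.1
```

```text
t 10.3 p [505.3   6.1  99.3] yaw 32.08 w 50.2 F [0.8 0.  0.3] j [-0.21  0.56  1.84  0.    0.74 -0.77]
slide [0.419, 0.201, 0.016] rot z -0.1195 rows 5.577152771807763 5.0077988680051675
```

Request:
step_arm(slide=[[0.419, 0.201, 0.016], [0.419, 0.201, 0.016], [0.419, 0.201, 0.016], [0.419, 0.201, 0.016], [0.419, 0.201, 0.016]], rotation=[[0, 0, -0.12], [0, 0, -0.12], [0, 0, -0.12], [0, 0, -0.12], [0, 0, -0.12]], jaw=[50, 50, 50, 50, 50])

```text
time_s: 10.8
position: [478.4, 254.9, 90.6]
eef_rot: [[-0.966, 0.257, 0.0], [0.257, 0.966, -0.0], [-0.0, -0.0, -1.0]]
ft_force: [0.8, -0.2, 0.1]
grip_width: 49.7
```

```bash
python3 g.py 474 283 50 75.1
```

```text
t 10.8 p [478.4 254.9  90.6] yaw 75.11 w 49.7 F [ 0.8 -0.2  0.1] j [ 0.28  0.61  1.75 -0.    0.78 -1.03]
slide [0.019, 0.043, 0.068] rot z 0.0 rows 0.9917886440743522 0.0007263713048169351
```

Request:
step_arm(slide=[[0.019, 0.043, 0], [0.019, 0.043, 0.03], [0.019, 0.043, 0.08], [0.019, 0.043, 0.11], [0.019, 0.043, 0.11]], rotation=[[0, 0, 0], [0, 0, 0], [0, 0, 0], [0, 0, 0], [0, 0, 0]], jaw=[50, 50, 50, 50, 50])

```text
time_s: 11.3
position: [472.7, 280.2, 22.4]
eef_rot: [[-0.965, 0.263, -0.005], [0.263, 0.965, -0.002], [0.005, -0.003, -1.0]]
ft_force: [-0.5, -1.5, -0.7]
grip_width: 50.1
```

```bash
python3 g.py 474 283 6 75.1
```

```text
t 11.3 p [472.7 280.2  22.4] yaw 74.77 w 50.1 F [-0.5 -1.5 -0.7] j [ 0.33  0.74  1.76 -0.    0.65 -0.97]
slide [-0.001, 0.005, 0.027] rot z -0.0009 rows 0.3331134119302973 0.03887993389318689
```

Request:
step_arm(slide=[[0, 0.004, 0.015], [0, 0.004, 0.028], [0, 0.004, 0.028], [0, 0.004, 0.028], [0, 0.004, 0.028]], rotation=[[0, 0, 0], [0, 0, 0], [0, 0, 0], [0, 0, 0], [0, 0, 0]], jaw=[50, 50, 20, 20, 20])

```text
time_s: 11.8
position: [475.7, 283.1, 8.5]
eef_rot: [[-0.965, 0.263, 0.001], [0.263, 0.965, 0.0], [-0.001, 0.001, -1.0]]
ft_force: [-0.7, -0.4, -0.7]
grip_width: 33.3
```

```bash
python3 g.py 474 283 6 75.1; python3 - <<'E'
from workcell import manip
import cv2
f=manip.grab_frame("top"); a=f["pixels"][:,:,::-1][215:340,315:440]
cv2.imwrite("pics/top4.png",cv2.resize(a,None,fx=4,fy=4))
E
python3 g.py
```

```text
t 11.8 p [475.7 283.1   8.5] yaw 74.74 w 33.3 F [-0.7 -0.4 -0.7] j [ 0.33  0.76  1.76 -0.    0.62 -0.97]
slide [0.003, -0.001, 0.004] rot z -0.001 rows 0.060356396929503016 0.04208879760110452
t 11.85 p [475.7 283.1   8.5] yaw 74.74 w 29.4 F [ 0.6 -0.8 -0.1] j [ 0.33  0.76  1.76  0.    0.62 -0.97]
```

View pics/top4.png

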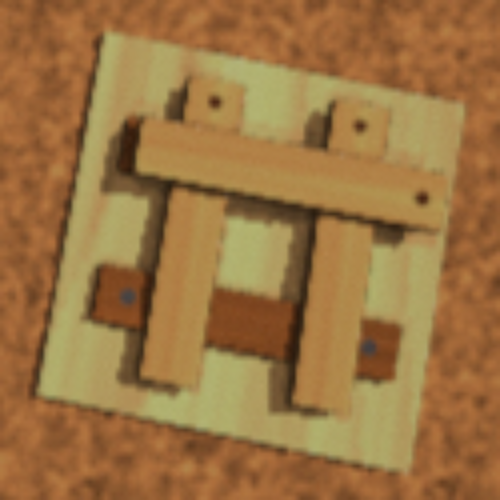

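Request:
step_arm(slide=[[0, 0, 0], [0, 0, -0.04], [0, 0, -0.1], [0, 0, -0.16], [0, 0, -0.16]], rotation=[[0, 0, 0], [0, 0, 0], [0, 0, 0], [0, 0, 0], [0, 0, 0]], jaw=[20, 20, 20, 20, 20])

```text
time_s: 12.35
position: [478.5, 284.3, 108.6]
eef_rot: [[-0.965, 0.263, 0.01], [0.263, 0.965, 0.003], [-0.008, 0.006, -1.0]]
ft_force: [1.2, 0.2, -0.0]
grip_width: 29.9
```

```bash
python3 g.py 453 -229 105 -11.35; python3 - <<'E'
from h import *
f=pickle.load(open("top0.pkl","rb")); w=ray(f,[(387.8,258.5)],57)[0]; print(w)
d=w-[492.2,-235.3]; print(d@[-.197,-.98], d@[.98,-.197])
E
```

```text
t 12.35 p [478.5 284.3 108.6] yaw 74.76 w 29.9 F [ 1.2  0.2 -0. ] j [ 0.34  0.59  1.71  0.    0.82 -0.97]
slide [-0.184, -0.837, 0.006] rot z 0.2392 rows 10.278573800442441 10.024394473135578
[ 529.86958363 -245.4965847 ]
2.5717450356990343 38.92491914424258
```

Request:
step_arm(slide=[[-0.184, -0.837, 0], [-0.184, -0.837, 0], [-0.184, -0.837, 0], [-0.184, -0.837, 0], [-0.184, -0.837, 0]], rotation=[[0, 0, 0.239], [0, 0, 0.239], [0, 0, 0.239], [0, 0, 0.239], [0, 0, 0.239]], jaw=[20, 20, 20, 20, 20])

```text
time_s: 12.85
position: [462.0, 31.7, 103.6]
eef_rot: [[-0.522, 0.853, -0.001], [0.853, 0.522, 0.0], [0.0, -0.001, -1.0]]
ft_force: [1.1, -0.6, -1.4]
grip_width: 29.5
```

```bash
python3 g.py 453 -229 105 -11.35
```

```text
t 12.85 p [462.   31.7 103.6] yaw 31.46 w 29.5 F [ 1.1 -0.6 -1.4] j [-0.17  0.52  1.94 -0.    0.68 -0.72]
slide [-0.363, -0.24, -0.002] rot z 0.1189 rows 5.2170618139484075 4.98322427531439
```

Request:
step_arm(slide=[[-0.363, -0.24, 0], [-0.363, -0.24, 0], [-0.363, -0.24, 0], [-0.363, -0.24, 0], [-0.363, -0.24, 0]], rotation=[[0, 0, 0.119], [0, 0, 0.119], [0, 0, 0.119], [0, 0, 0.119], [0, 0, 0.119]], jaw=[20, 20, 20, 20, 20])

```text
time_s: 13.35
position: [454.5, -218.4, 103.4]
eef_rot: [[0.199, 0.98, -0.001], [0.98, -0.199, 0.001], [0.001, -0.001, -1.0]]
ft_force: [0.6, 0.2, -1.5]
grip_width: 29.6
```

```bash
python3 g.py 453 -229 61 -11.35
```

```text
t 13.35 p [ 454.5 -218.4  103.4] yaw -11.45 w 29.6 F [ 0.6  0.2 -1.5] j [-0.67  0.56  1.84  0.    0.75 -0.47]
slide [-0.018, 0.001, 0.071] rot z -0.0003 rows 0.8756843044698084 0.012113422573925291
```

Request:
step_arm(slide=[[-0.018, 0, 0.01], [-0.018, 0, 0.04], [-0.018, 0, 0.07], [-0.018, 0, 0.07], [-0.018, 0, 0.07]], rotation=[[0, 0, 0], [0, 0, 0], [0, 0, 0], [0, 0, 0], [0, 0, 0]], jaw=[20, 20, 20, 20, 20])

```text
time_s: 13.85
position: [452.8, -226.2, 61.5]
eef_rot: [[0.191, 0.982, -0.002], [0.982, -0.191, 0.001], [0.001, -0.002, -1.0]]
ft_force: [0.0, 0.8, 0.1]
grip_width: 29.8
```

```bash
python3 g.py 453 -229 48 -11.35
```

```text
t 13.85 p [ 452.8 -226.2   61.5] yaw -11.01 w 29.8 F [0.  0.8 0.1] j [-0.68  0.63  1.86  0.    0.65 -0.49]
slide [-0.005, 0.001, 0.023] rot z 0.0009 rows 0.27615755213317944 0.03966738938831892
```

Request:
step_arm(slide=[[-0.003, 0, 0.01], [-0.003, 0, 0.017], [-0.003, 0, 0.02], [-0.003, 0, 0.022], [-0.003, 0, 0.023]], rotation=[[0, 0, 0.001], [0, 0, 0.001], [0, 0, 0.001], [0, 0, 0.001], [0, 0, 0.001]], jaw=[20, 20, 20, 20, 20])

```text
time_s: 14.35
position: [453.0, -228.8, 48.5]
eef_rot: [[0.198, 0.98, 0.0], [0.98, -0.198, 0.0], [0.0, 0.0, -1.0]]
ft_force: [-0.9, 0.7, 6.9]
grip_width: 29.7
```

```bash
python3 g.py 453 -229 48 -11.35
```

```text
t 14.35 p [ 453.  -228.8   48.5] yaw -11.42 w 29.7 F [-0.9  0.7  6.9] j [-0.69  0.66  1.86  0.    0.62 -0.49]
slide [-0.0, -0.0, 0.001] rot z -0.0002 rows 0.009875540109356894 0.008070856076186414
```

Request:
step_arm(slide=[[0, 0, 0], [0, 0, 0], [0, 0, -0.004], [0, 0, -0.04], [0, 0, -0.1]], rotation=[[0, 0, 0], [0, 0, 0], [0, 0, 0], [0, 0, 0], [0, 0, 0]], jaw=[45, 45, 45, 45, 50])

```text
time_s: 14.85
position: [451.6, -227.9, 107.2]
eef_rot: [[0.198, 0.98, -0.004], [0.98, -0.198, 0.003], [0.003, -0.005, -1.0]]
ft_force: [1.2, -0.9, -0.2]
grip_width: 47.0
```

```bash
python3 g.py 476 198 90 85.1
```

```text
t 14.85 p [ 451.6 -227.9  107.2] yaw -11.44 w 47.0 F [ 1.2 -0.9 -0.2] j [-0.69  0.55  1.83 -0.    0.77 -0.49]
slide [0.704, -0.101, 0.029] rot z -0.2682 rows 8.538852215543882 11.2382356456924
```

Request:
step_arm(slide=[[0.704, -0.101, 0], [0.704, -0.101, 0], [0.704, -0.101, 0], [0.704, -0.101, 0], [0.704, -0.101, 0]], rotation=[[0, 0, -0.268], [0, 0, -0.268], [0, 0, -0.268], [0, 0, -0.268], [0, 0, -0.268]], jaw=[65, 65, 65, 65, 65])

```text
time_s: 15.35
position: [467.2, 22.4, 108.5]
eef_rot: [[-0.528, 0.849, 0.001], [0.849, 0.528, -0.0], [-0.0, 0.001, -1.0]]
ft_force: [0.8, -0.4, -0.2]
grip_width: 64.4
```

```bash
python3 g.py 476 198 90 85.1;  python3 - <<'E'
from workcell import manip
import cv2
f=manip.grab_frame("top"); a=f["pixels"][:,:,::-1][215:340,315:440]
cv2.imwrite("pics/top5.png",cv2.resize(a,None,fx=4,fy=4))
E
python3 g.py 476 198 90 85.1
```

```text
t 15.35 p [467.2  22.4 108.5] yaw 31.86 w 64.4 F [ 0.8 -0.4 -0.2] j [-0.19  0.51  1.93  0.    0.7  -0.75]
slide [0.241, 0.167, 0.031] rot z -0.1479 rows 3.535772645185005 6.198034680585768
t 15.4 p [465.6  29.6 108.5] yaw 32.43 w 64.6 F [-0.5  2.6 -0.2] j [-0.18  0.51  1.93  0.01  0.7  -0.75]
slide [0.228, 0.165, 0.031] rot z -0.1463 rows 3.395200777088705 6.131033227730098
```

View pics/top5.png

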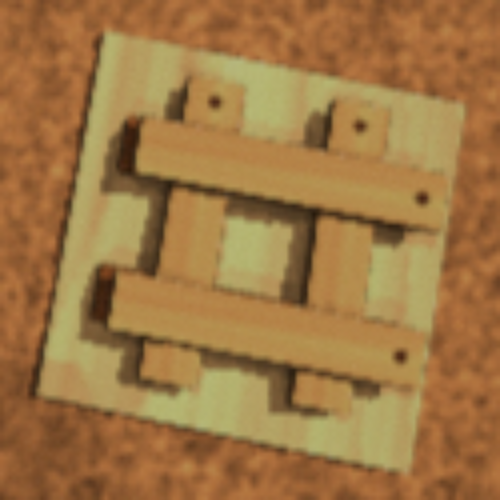

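Request:
step_arm(slide=[[0.24, 0.167, 0.031], [0.24, 0.167, 0.031], [0.24, 0.167, 0.031], [0.24, 0.167, 0.031], [0.24, 0.167, 0.031]], rotation=[[0, 0, -0.148], [0, 0, -0.148], [0, 0, -0.148], [0, 0, -0.148], [0, 0, -0.148]], jaw=[65, 65, 65, 65, 65])

```text
time_s: 15.9
position: [477.3, 199.1, 89.4]
eef_rot: [[-0.966, 0.257, 0.001], [0.257, 0.966, 0.001], [-0.001, 0.001, -1.0]]
ft_force: [-0.4, -0.8, 0.5]
grip_width: 65.1
```

```bash
python3 g.py 476 198 50 85.1
```

```text
t 15.9 p [477.3 199.1  89.4] yaw 75.12 w 65.1 F [-0.4 -0.8  0.5] j [ 0.18  0.59  1.82  0.    0.73 -1.13]
slide [0.002, -0.002, 0.066] rot z -0.0277 rows 0.7886523732320754 1.161554202363523
```

Request:
step_arm(slide=[[0, 0, 0], [0, 0, 0.03], [0, 0, 0.08], [0, 0, 0.12], [0, 0, 0.138]], rotation=[[0, 0, -0.028], [0, 0, -0.028], [0, 0, -0.028], [0, 0, -0.028], [0, 0, -0.028]], jaw=[65, 65, 65, 65, 65])

```text
time_s: 16.4
position: [476.3, 195.4, 5.1]
eef_rot: [[-0.995, 0.095, -0.003], [0.095, 0.995, -0.001], [0.003, -0.001, -1.0]]
ft_force: [-0.7, 0.1, -0.5]
grip_width: 64.8
```

```bash
python3 g.py 476 198 6 85.1
```

```text
t 16.4 p [476.3 195.4   5.1] yaw 84.56 w 64.8 F [-0.7  0.1 -0.5] j [ 0.17  0.75  1.85 -0.    0.54 -1.3 ]
slide [0.001, 0.004, -0.001] rot z -0.0015 rows 0.055729771683203956 0.06264418928203133
```

Request:
step_arm(slide=[[0, 0.004, 0], [0, 0.004, 0], [0, 0.004, 0], [0, 0.004, 0], [0, 0.004, 0]], rotation=[[0, 0, -0.001], [0, 0, -0.001], [0, 0, -0.001], [0, 0, -0.001], [0, 0, -0.001]], jaw=[65, 30, 30, 30, 30], force=55)

```text
time_s: 16.9
position: [478.1, 198.4, 7.6]
eef_rot: [[-0.996, 0.088, 0.002], [0.088, 0.996, 0.0], [-0.002, 0.001, -1.0]]
ft_force: [0.5, 8.6, 1.7]
grip_width: 40.9
```

```bash
python3 g.py 476 198 6 85.1
```

```text
t 16.9 p [478.1 198.4   7.6] yaw 84.95 w 40.9 F [0.5 8.6 1.7] j [ 0.18  0.74  1.85  0.    0.55 -1.31]
slide [0.003, -0.001, 0.003] rot z -0.0004 rows 0.053353718921251646 0.017668949880877183
```

Request:
step_arm(slide=[[0, 0, 0], [0, 0, 0], [0, 0, -0.02], [0, 0, -0.05], [0, 0, -0.08]], rotation=[[0, 0, 0], [0, 0, 0], [0, 0, 0], [0, 0, 0], [0, 0, 0]], jaw=[30, 30, 30, 30, 30])

```text
time_s: 17.4
position: [475.7, 197.7, 54.5]
eef_rot: [[-0.996, 0.088, -0.004], [0.088, 0.996, -0.001], [0.004, -0.001, -1.0]]
ft_force: [0.0, -0.2, -7.7]
grip_width: 39.5
```

```bash
python3 g.py 493 -235.5 120 78.65
```

```text
t 17.4 p [475.7 197.7  54.5] yaw 84.97 w 39.5 F [ 0.  -0.2 -7.7] j [ 0.18  0.65  1.84 -0.    0.66 -1.31]
slide [-0.092, -0.717, -0.109] rot z 0.0175 rows 8.769720227798327 0.7353830204722194
```

Request:
step_arm(slide=[[0, -0.04, -0.06], [-0.01, -0.1, -0.1], [-0.02, -0.16, -0.11], [-0.03, -0.23, -0.11], [-0.04, -0.3, -0.11]], rotation=[[0, 0, 0.018], [0, 0, 0.018], [0, 0, 0.018], [0, 0, 0.018], [0, 0, 0.018]], jaw=[30, 30, 30, 30, 30])

```text
time_s: 17.9
position: [484.0, 15.6, 120.8]
eef_rot: [[-0.98, 0.199, -0.002], [0.199, 0.98, 0.0], [0.002, -0.0, -1.0]]
ft_force: [1.0, -0.6, -7.5]
grip_width: 39.4
```

```bash
python3 g.py 493 -235.5 120 78.65
```

```text
t 17.9 p [484.   15.6 120.8] yaw 78.54 w 39.4 F [ 1.  -0.6 -7.5] j [-0.2   0.51  1.88 -0.    0.76 -1.57]
slide [-0.098, -0.407, 0.001] rot z -0.0003 rows 5.025743081218704 0.013352930364523362
```

Request:
step_arm(slide=[[-0.02, -0.08, 0], [-0.04, -0.16, 0], [-0.06, -0.24, 0], [-0.077, -0.32, 0], [-0.088, -0.365, 0]], rotation=[[0, 0, 0], [0, 0, 0], [0, 0, 0], [0, 0, 0], [0, 0, 0]], jaw=[30, 30, 30, 30, 30])

```text
time_s: 18.4
position: [492.7, -212.3, 120.3]
eef_rot: [[-0.979, 0.202, -0.001], [0.202, 0.979, -0.001], [0.001, -0.001, -1.0]]
ft_force: [0.1, -0.2, -7.7]
grip_width: 39.6
```

```bash
python3 g.py 493 -235.5 80 78.65
```

```text
t 18.4 p [ 492.7 -212.3  120.3] yaw 78.33 w 39.6 F [ 0.1 -0.2 -7.7] j [-0.61  0.56  1.75 -0.    0.84 -1.98]
slide [-0.008, -0.038, 0.067] rot z -0.0009 rows 0.9294279200944312 0.03723523225041861
```

Request:
step_arm(slide=[[-0.007, -0.03, 0], [-0.008, -0.036, 0.02], [-0.008, -0.036, 0.045], [-0.008, -0.036, 0.065], [-0.008, -0.036, 0.07]], rotation=[[0, 0, -0.001], [0, 0, -0.001], [0, 0, -0.001], [0, 0, -0.001], [0, 0, -0.001]], jaw=[30, 30, 30, 30, 30])

```text
time_s: 18.9
position: [491.8, -228.0, 76.4]
eef_rot: [[-0.981, 0.193, -0.005], [0.193, 0.981, 0.004], [0.006, 0.003, -1.0]]
ft_force: [0.3, -0.3, -7.4]
grip_width: 39.5
```

```bash
python3 g.py 493 -235.5 62.6 78.65
```

```text
t 18.9 p [ 491.8 -228.    76.4] yaw 78.88 w 39.5 F [ 0.3 -0.3 -7.4] j [-0.64  0.64  1.76  0.    0.75 -2.02]
slide [-0.004, -0.012, 0.023] rot z 0.0006 rows 0.31442460395395033 0.02705488629990044
```

Request:
step_arm(slide=[[-0.002, -0.01, 0.004], [-0.002, -0.01, 0.01], [-0.002, -0.01, 0.015], [-0.002, -0.01, 0.018], [-0.002, -0.01, 0.018]], rotation=[[0, 0, 0], [0, 0, 0], [0, 0, 0], [0, 0, 0], [0, 0, 0]], jaw=[30, 30, 30, 30, 30])

```text
time_s: 19.4
position: [493.9, -236.4, 67.9]
eef_rot: [[-0.981, 0.194, -0.0], [0.194, 0.981, 0.0], [0.0, 0.0, -1.0]]
ft_force: [0.3, 0.8, -7.5]
grip_width: 39.3
```

```bash
python3 g.py 493 -235.5 62.6 78.65; python3 - <<'E'
from workcell import manip
import cv2
f=manip.grab_frame("side"); a=f["pixels"][:,:,::-1][60:260,220:480]
cv2.imwrite("pics/side6.png",cv2.resize(a,None,fx=2.8,fy=2.8))
E
python3 g.py 493 -235.5 62.6 78.65
```

```text
t 19.4 p [ 493.9 -236.4   67.9] yaw 78.84 w 39.3 F [ 0.3  0.8 -7.5] j [-0.65  0.66  1.75  0.    0.74 -2.03]
slide [0.002, 0.001, 0.009] rot z 0.0005 rows 0.10961753203901119 0.022257889910248293
t 19.45 p [ 494.  -236.4   68.1] yaw 78.84 w 39.2 F [-0.8 -0.1 -8.3] j [-0.65  0.65  1.75  0.    0.74 -2.03]
slide [0.002, 0.001, 0.009] rot z 0.0005 rows 0.1130197573176397 0.022626876891392488
```

View pics/side6.png

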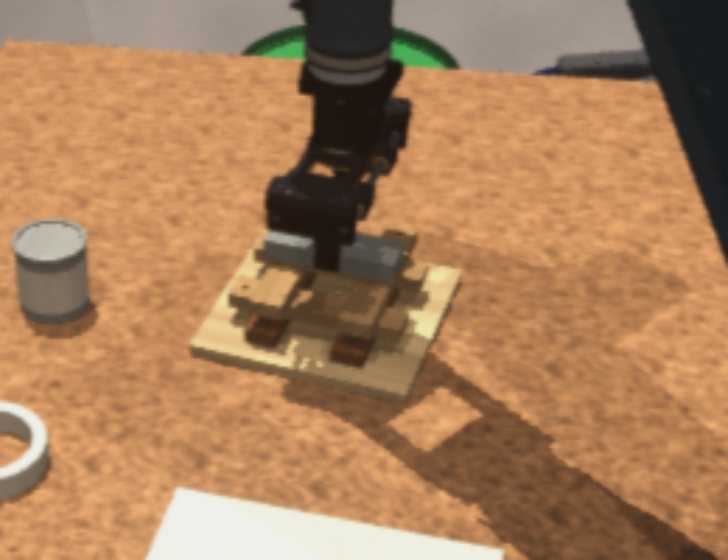

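Bar is level, just above the top pair. Lower the last ~5 mm.

Request:
step_arm(slide=[[0.001, 0, 0.004], [0.001, 0, 0.006], [0.001, 0, 0.008], [0.001, 0, 0.009], [0.001, 0, 0.009]], rotation=[[0, 0, 0], [0, 0, 0], [0, 0, 0], [0, 0, 0], [0, 0, 0]], jaw=[30, 30, 30, 30, 30])

```text
time_s: 19.95
position: [493.3, -236.4, 62.7]
eef_rot: [[-0.981, 0.194, -0.0], [0.194, 0.981, 0.0], [0.0, 0.0, -1.0]]
ft_force: [-0.4, 0.1, -6.9]
grip_width: 39.5
```

```bash
python3 g.py 493 -235.5 62.6 78.65
```

```text
t 19.95 p [ 493.3 -236.4   62.7] yaw 78.84 w 39.5 F [-0.4  0.1 -6.9] j [-0.65  0.66  1.76 -0.    0.72 -2.03]
slide [0.001, 0.001, 0.0] rot z 0.0005 rows 0.01992509691462537 0.022390103913732612
```

Request:
step_arm(slide=[[0, 0, 0.001], [0, 0, 0.002], [0, 0, 0.003], [0, 0, 0.003]], rotation=[[0, 0, 0], [0, 0, 0], [0, 0, 0], [0, 0, 0]], jaw=[30, 30, 30, 30])

```text
time_s: 20.35
position: [493.4, -236.5, 62.6]
eef_rot: [[-0.981, 0.193, 0.0], [0.193, 0.981, -0.0], [-0.0, -0.0, -1.0]]
ft_force: [-3.2, 1.8, 7.4]
grip_width: 39.1
```

```bash
python3 g.py 493 -235.5 62.6 78.65
```

```text
t 20.35 p [ 493.4 -236.5   62.6] yaw 78.85 w 39.1 F [-3.2  1.8  7.4] j [-0.65  0.66  1.76 -0.    0.72 -2.03]
slide [0.001, 0.001, 0.0] rot z 0.0006 rows 0.0204530427925368 0.023066428928065583
```

Seated. Release slowly and rise.

Request:
step_arm(slide=[[0, 0, 0], [0, 0, 0], [0, 0, 0], [0, 0, -0.01], [0, 0, -0.05]], rotation=[[0, 0, 0], [0, 0, 0], [0, 0, 0], [0, 0, 0], [0, 0, 0]], jaw=[60, 60, 60, 60, 60])

```text
time_s: 20.85
position: [492.1, -235.6, 89.4]
eef_rot: [[-0.981, 0.194, -0.004], [0.194, 0.981, 0.003], [0.004, 0.002, -1.0]]
ft_force: [-0.2, -1.2, 0.2]
grip_width: 59.6
```

Request:
step_arm(slide=[[0, 0, -0.06], [0, 0.06, -0.14], [0, 0.14, -0.2], [0, 0.22, -0.2], [0, 0.3, -0.2]], rotation=[[0, 0, 0], [0, 0, 0], [0, 0, 0], [0, 0, 0], [0, 0, 0]], jaw=[60, 60, 60, 60, 60])

```text
time_s: 21.35
position: [527.5, -71.2, 213.0]
eef_rot: [[-0.981, 0.195, 0.006], [0.195, 0.981, -0.002], [-0.006, -0.001, -1.0]]
ft_force: [0.2, 0.3, -0.1]
grip_width: 60.0
```

Request:
step_arm(slide=[[0, 0.08, 0], [0, 0.14, 0], [0, 0.14, 0], [0, 0.14, 0], [0, 0.14, 0]], rotation=[[0, 0, 0], [0, 0, 0], [0, 0, 0], [0, 0, 0], [0, 0, 0]], jaw=[60, 60, 60, 60, 60])

```text
time_s: 21.85
position: [542.1, 9.7, 210.3]
eef_rot: [[-0.981, 0.194, 0.0], [0.194, 0.981, -0.0], [-0.0, -0.0, -1.0]]
ft_force: [-0.1, -0.0, 0.8]
grip_width: 60.2
```

```bash
python3 g.py; python3 - <<'E'
from h import *
from workcell import manip
fs={}
for n,b in(("top",(215,340,315,440)),("side",(130,230,270,400))):
    f=manip.grab_frame(n); fs[n]=f
    cv2.imwrite(f"pics/{n}7.png",cv2.resize(f["pixels"][b[0]:b[1],b[2]:b[3],::-1],None,fx=4.5,fy=4.5,interpolation=cv2.INTER_CUBIC))
f=fs["top"]; hsv=cv2.cvtColor(f["pixels"],cv2.COLOR_RGB2HSV)
roi=np.zeros(hsv.shape[:2],np.uint8); roi[225:325,345:415]=255
m=((hsv[...,1]<70)&(hsv[...,2]>80)).astype(np.uint8)*255&roi
C=np.array([492.2,-235.3])
for r in rects(f,m,77,100):
    d=r[0]-C; print("bar in board",d@[-.197,-.98],d@[.98,-.197],r[1]+11.35)
E
```

```text
t 21.85 p [542.1   9.7 210.3] yaw 78.8 w 60.2 F [-0.1 -0.   0.8] j [-0.19  0.43  1.65 -0.    1.06 -1.56]
px [386.7 277.2] ctr [ 491.  -237.3] rectctr [ 491.7 -237.5] ang -11.0 size [ 39.4 120.3] [ 39.4 120.8]
bar in board 2.196672913581755 -0.8119990522559235 0.3186324913910479
```

View pics/top7.png

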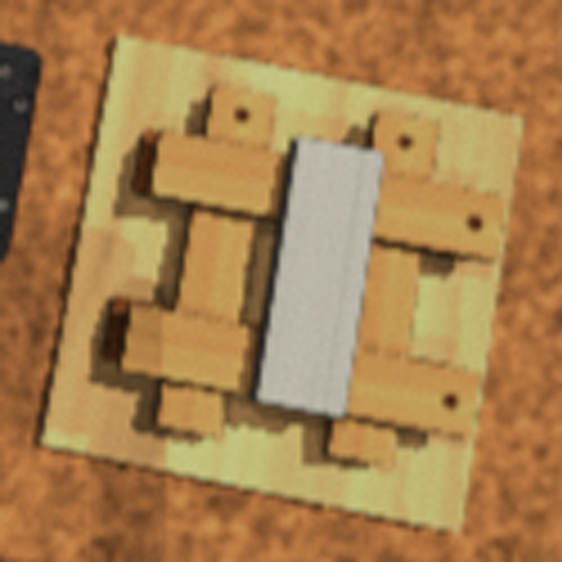

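View pics/side7.png

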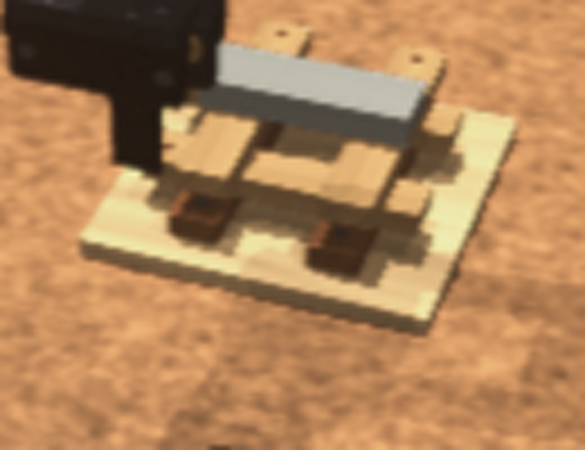

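```bash
python3 -c "
from workcell import manip
print(manip.hand_in())"
```

```text
the job is handed in; nothing more can be done
None
```

The crib is finished and handed in at about 22 s of the 72 s allowed. `hand_in` reports no verdict, so I can't confirm it passed.

- **What I did:** I laid the second slat across the bearers, then the last two across that pair. The steel bar went on top, across the middle. Each piece was lowered until the wrist force showed contact, then released; the hardest contact was 22 N, on the third slat placed.
- **Bar:** in the last top picture its middle is about 2 mm and 1 mm off the board's centre, and it is turned 0.3° from square. Its outline measures 120 x 39 mm, against 120 x 40 mm given.
- **Slats:** the far top slat sat at about (3, 39) mm in the board's frame. The new lower slat was about 37 mm to the –x side. The near top slat I only judged by eye in the pictures; I did not measure it.
- **Levels and clearance:** the side view shows the layers lying flat and the gripper well clear. I did not measure layer heights from the pictures; the tool heights at contact matched the layers to about 2 mm.
- **Bystanders:** I didn't measure the tin, tape roll and brush at the end. The arm never went near them, and they had not visibly moved in a top view taken early on, after the first slat was placed.

No check failed. The one disagreement was the tool position, which read a few mm off while the arm was still settling after fast moves. I corrected that before each grasp and each placing.

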